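# Stop the gel-card reader, clear its card, release the stop

### The job

The gel-card reader has jammed: press its black mushroom stop button in along its axis until it latches and stays in by itself, and only then draw the tall gel card straight up out of its slot by the top edge and set it down, not dropped, inside the small open reject box. With the card in the box, twist the stop button's head clockwise until it comes free, and let it spring fully back out. Leave the short blank card in its slot and leave the tube stand, the sample rack, the pen and the amber bottle where they are.

Things in the scene. Friction and masses are not known exactly. Their poses are not given: they have to be found in the camera images.
- reader: Fixed card reader, white sloped front, grey rear block, 260 (x) by 240 (y) by 100 mm high; origin under it on the bench, front is -x. Front panel x = -140 to -20 mm slopes at 0.6 rad, with the stop button. On the flat top (z = 100 mm) two slots 6.5 by 72 mm (long along y), 28 mm deep, at x = 40, y = +52 and -52 mm, for the tall card and the short blank. Lip 10 mm high behind x = 80 mm.
- stop_axis (a point): Fixed point where the stop button's axis meets the sloped panel; z points out of the panel along that axis, 0.6 rad from vertical towards the reader's front; x runs up the slope. The black round head, 40 mm in diameter and 20 mm thick on a thin stem, reaches from 14 to 34 mm above this point along z when out, from 6.5 to 26.5 mm when latched in.
- stop_press (a joint): How far the stop button is pushed in, m: 0 fully out, about 0.0075 latched in, 0.0095 at its bottom stop. It must be pushed past about 0.008 to latch; this takes about 8 N. When latched it stays in until the head is turned.
- stop_turn (a joint): Turn of the stop button's head, rad: 0 at rest, growing clockwise as seen looking at the head from outside; it comes free at about 0.6 and ends at a stop at 1.2. A weak spring turns it back to 0 once let go.
- card: The tall gel card: stiff white plastic, 70 mm wide (its y), 5 mm thick (its x), 52 mm high (its z), with six small clear tubes in its face and a foil strip near its top; about 30 g. Origin at the middle of its bottom edge. It stands 28 mm deep in one of the reader's two slots, 24 mm showing above the flat top.
- card_top (a point): Middle of the tall card's top edge; axes as the card's.
- card_center (a point): Centre of the tall card, 26 mm above its bottom edge.
- blank: The short blank card: plain white plastic, 70 by 5 mm and 38 mm high, in the reader's other slot, 10 mm showing. Origin at the middle of its bottom edge. To be left alone.
- reject_box: Small open grey box, fixed: outside 80 (its x) by 120 (its y) by 42 mm high, walls and floor 4 mm thick. Origin under its centre on the bench.
- tube_stand: White foam block about 77 by 119 by 30 mm with purple-capped blood tubes, 90 mm high in all. Bystander; origin under its centre.
- sample_rack: Dark grey sample rack, 22 by 200 by 70 mm, standing. Bystander; origin under its centre.
- pen: Marker pen, 130 mm long, lying along its x. Bystander; origin under its middle.
- reagent: Amber bottle, 48 mm in diameter, 100 mm high. Bystander; origin under its centre.

How it is judged:
By the outcome, as a careful person would: the job done as asked, in the order asked, and still so for the second after the job is handed in, with the robot touching nothing.
It also fails if it takes over 61 s, if anything falls off the work surface, if the arm or the gripper's body presses on something with over 40 N, if the wrist force passes 120 N, or if a joint passes its speed limit or range.

### The arm

A 6-joint arm with a two-finger parallel gripper is mounted at the origin on the work surface. World frame = base frame: x ahead of the robot, y to its left, z up, the work surface at z = 0. Lengths are in m, angles in rad, forces in N, time in s.
With the tool pointing down it reaches from about 0.225 to 0.875 m from the base axis. Payload 3.4 kg.
Tool frame: the origin (TCP) lies at the very end of the fingers, on their centre line; the grasp point (between the pads) lies 19 mm behind it; z points along the fingers, y is the direction in which the jaws open and shut (so a half turn about z gives the same grasp; the last joint's range is limited). The gripper opens to 85 mm and grips with 20 to 120 N. Pads are 22 mm wide; open, the fingers measure 114 mm over their backs; the gripper's body (76 mm by 85 mm) begins 54 mm behind the grasp point. The pads swing forward as they close: fully open they stand 13 mm farther back than shut.
Start: joints at [1.204, 0.276, 1.505, -0, 1.361, -0.121], TCP at [0.14, 0.558, 0.231] pointing down, gripper open.
Joint ranges: [-2.89, 2.89], [-0.75, 2.08], [0.22, 2.7], [-1.18, 4.32], [0.11, 2.71], [-2.7, 2.7]. Speed limits (rad/s): [2.57, 2.57, 3.14, 3.14, 3.14, 3.14].

### API

Orientations are given as a unit quaternion [w, x, y, z].
In Python, from rig import manip, viewer, job gives the robot as it stands.
- The arm moves only by the shell command python3 -m crank 'ROWS' [OPENING] [FORCE]. ROWS is JSON, a list of rows, each a list of 6 numbers: the shift along the tool's x, y, z in m, then the turn, a rotation vector about the tool's x, y, z in degrees. In form: [[dx, dy, dz, rx, ry, rz], ...]. A call has 1 to 20 rows; each row is the pose to reach, as a shift and turn from the pose measured when the call began, along the tool's axes at that moment; what a row does not reach only later rows make up. A row lasts 1/8 s, in which the tool goes at most 62.5 mm and 10.7 degrees, less where a joint would pass 70% of its speed; a pose out of reach is approached as far as the arm can. A call with a gripper value outside its range is refused whole. OPENING is the opening, from 0 (shut) to 1 (fully open), set as the call begins (- or left out, the last holds). The fingers move at their own pace and stop on an object; FORCE is the grip in N (left out, the last holds). Time passes only in rows, so rows that repeat a pose let the fingers close. It gives the time, the measured TCP pose, the force and the opening at its end, in the units of the state.
- manip.get_state(): the state, without advancing time (a new reading comes with each control period).
- viewer.get_image(name): name is "scene" or "top" or "wrist"; returns a dict with "frame" (420x560x3 uint8, blue, green, red), "range_z" (420x560 float32, m along the optical axis (not along the pixel's ray), 0 where there is no reading), "intrinsics" (3x3 intrinsics, pixels), "world_from_camera" (4x4, takes a point from camera to world coordinates); the wrist camera has in their place "mount" (4x4, takes a point from camera to tool coordinates, whose origin is the TCP and whose axes are the flange's). Camera axes: x right, y up, looking along -z (the intrinsics and any distortion apply to the point x, -y, -z); pixel columns grow to the right and rows downward; lengths in m; the calibration is good to about 2 mm. The wrist camera is an equidistant fisheye: a pixel r from the principal point sees the ray r / f radians off the axis. A picture is of the moment at which its call begins: read the wrist's pose just before it.
- job.sign_off(): hands the job in, once; it reports no verdict.
The state is a dict: "clock": time; "qpos": joint angles; "qd": joint speeds; "effort": joint torques, N m; "position": TCP position; "ee_rot": TCP orientation; "contact_force": force on the tool from outside, world axes, zero at the start; "moment": the same for the moment, N m; "width": finger opening in m.
Only numpy, scipy, OpenCV 4.12 (cv2) and the standard library are available. Lean on these libraries where they do the work, as an engineer would, in place of code of your own. Each camera call takes 0.05 s, during which the arm holds its last target. There are 200 camera calls.

## Working session

There is one attempt and no reset: what is moved stays moved. The work goes in short steps, Python scripts to look and compute and a shell command to move; the robot and the scene stay as the last step left them, time stands still between calls to the robot, and variables do not carry over. Pictures are saved under pics/ and viewed, about 8 in all and at most 12, crops included, and the job is handed in when it is done.

```bash
mkdir -p pics; cat > h.py <<'E'
import numpy as np,cv2
from rig import manip,viewer,job
from scipy.spatial.transform import Rotation as R
def rot(s): q=s['ee_rot']; return R.from_quat([q[1],q[2],q[3],q[0]])
def cloud(im):
    K=im['intrinsics'];d=im['range_z'];v,u=np.mgrid[:420,:560]
    p=np.stack([(u-K[0,2])/K[0,0]*d,-(v-K[1,2])/K[1,1]*d,-d],-1)
    T=im['world_from_camera'];return p@T[:3,:3].T+T[:3,3]
E
python3 - <<'E'
from h import *
s=manip.get_state();print(s)
a=viewer.get_image('top');b=viewer.get_image('scene')
cv2.imwrite('pics/top.png',a['frame']);cv2.imwrite('pics/scene.png',b['frame'])
np.save('top.npy',cloud(a));np.save('scene.npy',cloud(b))
for i in(a,b):print(i['intrinsics'],i['world_from_camera'])
E
```

```text
{'clock': 0.0, 'qpos': array([ 1.20399958e+00,  2.76573160e-01,  1.50614750e+00, -4.85114856e-06,
        1.36065893e+00, -1.20952014e-01]), 'qd': array([-0.00044209, -0.00025505,  0.00025345,  0.00128265,  0.00033373,
       -0.00078464]), 'effort': array([ 1.08308781e-03, -4.16769898e+01, -2.45806789e+01, -1.29786267e-04,
        1.08304448e-02, -9.92970655e-06]), 'position': array([0.13973212, 0.55722375, 0.23044642]), 'ee_rot': array([-2.13439154e-04,  1.22612487e-01,  9.92454220e-01, -8.67603683e-04]), 'contact_force': array([ 0.46900156, -0.45679732,  0.66067773]), 'moment': array([-0.01100361, -0.00516241, -0.01283542]), 'width': 0.08512710199363475}
[[543.39293868   0.         285.49051494]
 [  0.         543.39293868 198.12162626]
 [  0.           0.           1.        ]] [[-0.02846302  0.98243021 -0.18444714  0.31303168]
 [-0.99955653 -0.02635749  0.01385766 -0.02422807]
 [ 0.00875262  0.18475978  0.98274474  1.27410781]
 [ 0.          0.          0.          1.        ]]
[[498.39917712   0.         281.9810688 ]
 [  0.         498.39917712 212.74687462]
 [  0.           0.           1.        ]] [[-0.22355516 -0.79654278  0.56173187  1.16583604]
 [ 0.97462118 -0.18959366  0.11902855  0.08460361]
 [ 0.01168946  0.57408523  0.8187121   1.01027542]
 [ 0.          0.          0.          1.        ]]
```

View pics/top.png

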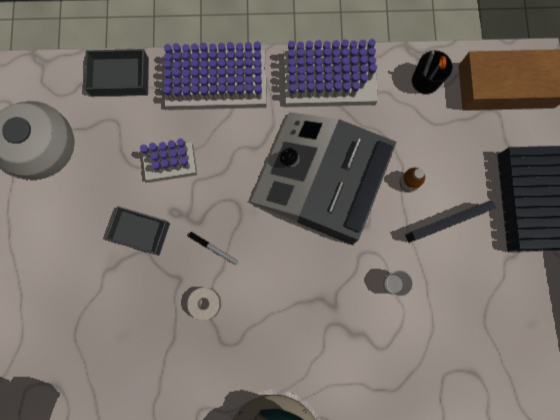

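View pics/scene.png

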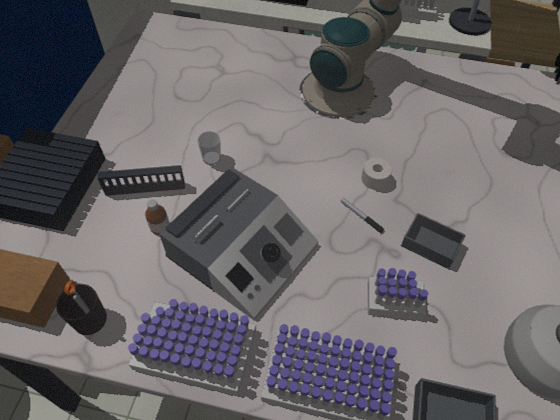

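The top view shows the reader at centre, with its button at (289,157) and card edges at (354,152) and (336,197). The reject box is at (137,231), the pen at (212,248), the small tube stand at (168,158), the bottle at (413,179) and the rack at (450,222). Next I'll measure them.

```bash
python3 - <<'E'
from h import *
P=np.load('top.npy');im=cv2.imread('pics/top.png')
g=im.min(2).astype(int)
Z=P[...,2]
print('bench z',np.median(Z[280:400,300:380]))
# reader flat top: z 0.095..0.105
m=((Z>.093)&(Z<.107)); m[:105]=0;m[245:]=0;m[:,:245]=0;m[:,400:]=0
n,l,st,c=cv2.connectedComponentsWithStats(m.astype(np.uint8))
k=1+np.argmax(st[1:,4]);q=P[l==k];print('top',len(q),q.mean(0))
# whole reader footprint
m=((Z>.02)&(Z<.13));m[:100]=0;m[250:]=0;m[:,:240]=0;m[:,398:]=0
n,l,st,c=cv2.connectedComponentsWithStats(m.astype(np.uint8));k=1+np.argmax(st[1:,4])
q=P[l==k];r=cv2.minAreaRect((q[:,:2]*1000).astype(np.float32));print('reader',r)
# strips
for u0,v0 in((354,152),(336,197)):
    w=np.zeros_like(g);w[v0-22:v0+22,u0-14:u0+14]=1
    mm=(w>0)&(g>130);q=P[mm];
    print('strip',mm.sum(),'z pct',np.percentile(q[:,2],[5,25,50,75,95]),cv2.minAreaRect((q[q[:,2]>.103][:,:2]*1000).astype(np.float32)) if (q[:,2]>.103).sum()>3 else '')
# lower & upper objects
for nm,(a,b,c_,d),lo,hi in(('box',(195,265,95,180),.03,.06),('stand',(130,190,130,205),.02,.12),('pen',(225,270,180,245),.006,.04),('bottle',(160,200,395,435),.03,.13),('rack',(195,250,400,500),.03,.09)):
    q=P[a:b,c_:d].reshape(-1,3);q=q[(q[:,2]>lo)&(q[:,2]<hi)];print(nm,len(q),cv2.minAreaRect((q[:,:2]*1000).astype(np.float32)),q[:,2].max())
cv2.imwrite('pics/crop.png',cv2.resize(im[100:260,90:410],None,fx=2.5,fy=2.5,interpolation=cv2.INTER_CUBIC))
# button: dark & height
m=np.zeros_like(g);m[140:175,270:310]=1
q=P[(m>0)&(g<40)];print('btn',len(q),q.mean(0))
E
```

```text
bench z -0.0019889301893617484
top 5557 [ 0.57824829 -0.16670664  0.09858825]
reader ((598.7238159179688, -127.72993469238281), (261.8639221191406, 244.29063415527344), 66.04202270507812)
strip 22 z pct [0.11967683 0.12133448 0.12206078 0.12365621 0.12478965] ((634.8695068359375, -196.10064697265625), (2.8220736980438232, 51.90211868286133), 65.2059326171875)Traceback (most recent call last):
  File "<stdin>", line 18, in <module>
    return _quantile_unchecked(
        a, q, axis, out, overwrite_input, method, keepdims, weights)
    return _ureduce(a,
                    func=_quantile_ureduce_func,
    ...<5 lines>...
                    overwrite_input=overwrite_input,
                    method=method)
    r = func(a, **kwargs)
    result = _quantile(arr,
                       quantiles=q,
    ...<2 lines>...
                       out=out,
                       weights=wgt)
    slices_having_nans = np.isnan(arr[-1, ...])
                                  ~~~^^^^^^^^^
IndexError: index -1 is out of bounds for axis 0 with size 0
```

```bash
python3 - <<'E'
from h import *
P=np.load('top.npy')+[0,0,.002];im=cv2.imread('pics/top.png')
g=im.min(2).astype(int);Z=P[...,2]
m=((Z>.01)&(Z<.13));m[:100]=0;m[250:]=0;m[:,:240]=0;m[:,398:]=0
n,l,st,c=cv2.connectedComponentsWithStats(m.astype(np.uint8));k=1+np.argmax(st[1:,4])
q=P[l==k];r=cv2.minAreaRect((q[:,:2]*1000).astype(np.float32));print('reader',r)
for u0,v0 in((354,152),(336,197)):
    w=np.zeros_like(g);w[v0-22:v0+22,u0-14:u0+14]=1
    for t in(75,95):
        mm=(w>0)&(g>t);q=P[mm];
        if len(q)>3:print('strip',t,mm.sum(),'z pct',np.percentile(q[:,2],[5,25,50,75,95]),cv2.minAreaRect((q[q[:,2]>.105][:,:2]*1000).astype(np.float32)))
for nm,(a,b,c_,d),lo,hi in(('box',(195,265,95,180),.03,.06),('stand',(130,190,130,205),.02,.12),('pen',(225,270,180,245),.006,.04),('bottle',(160,200,395,435),.03,.13),('rack',(195,250,400,500),.03,.09)):
    q=P[a:b,c_:d].reshape(-1,3);q=q[(q[:,2]>lo)&(q[:,2]<hi)];print(nm,len(q),cv2.minAreaRect((q[:,:2]*1000).astype(np.float32)),q[:,2].max())
cv2.imwrite('pics/crop.png',cv2.resize(im[100:260,90:410],None,fx=2.5,fy=2.5,interpolation=cv2.INTER_CUBIC))
# sloped plane residuals -> button
O=np.array([.5946,-.1368]);th=np.radians(-114);ex=np.array([np.cos(th),np.sin(th)]);ey=np.array([-ex[1],ex[0]])
for f in('top.npy','scene.npy'):
    Q=np.load(f)+[0,0,.002 if f[0]=='t' else 0];Q=Q.reshape(-1,3);lx=(Q[:,:2]-O)@ex;ly=(Q[:,:2]-O)@ey
    h=(Q[:,2]-(.1-(-.02-lx)*np.tan(.6)))*np.cos(.6)
    s=(lx>-.15)&(lx<-.0)&(abs(ly)<.1)&(lx<-.025)
    print(f,'panel off',np.median(h[s]))
    b=s&(h>.026)&(h<.045);p=Q[b];print(b.sum(),p.mean(0) if b.sum() else '',lx[b].mean(),ly[b].mean(),np.median(h[b]),cv2.minAreaRect((p[:,:2]*1000).astype(np.float32)))
E
```

```text
reader ((598.5315551757812, -127.0511474609375), (263.04595947265625, 245.11285400390625), 66.00439453125)
strip 75 90 z pct [0.1000201  0.12144487 0.12379154 0.12541635 0.12737183] ((498.0033874511719, -125.7491226196289), (8.793258666992188, 421.9088134765625), 62.433937072753906)
strip 95 66 z pct [0.12051141 0.12296469 0.12421635 0.12571959 0.1274263 ] ((627.5419921875, -193.3376922607422), (4.935935974121094, 69.25582885742188), 65.83592987060547)
strip 75 71 z pct [0.10572347 0.10871305 0.11006004 0.11124569 0.11369516] ((532.0816650390625, -150.78564453125), (4.504410743713379, 67.45228576660156), 66.0688705444336)
strip 95 52 z pct [0.10580779 0.1091765  0.11045918 0.11139189 0.11373955] ((532.7987060546875, -150.8261260986328), (3.34250545501709, 66.11041259765625), 66.03797912597656)
box 406 ((480.1730651855469, 301.83905029296875), (121.75473022460938, 80.17964172363281), 71.96405029296875) 0.050424511793119686
stand 1799 ((643.3836669921875, 232.2471923828125), (78.3852767944336, 120.32283020019531), 8.411084175109863) 0.10073496659014669
pen 329 ((431.85418701171875, 132
[... 159 characters left out ...]
31951904297, 45.319210052490234), 89.38455200195312) 0.10573791202862393
rack 826 ((480.32977294921875, -416.900634765625), (19.984880447387695, 201.10000610351562), 19.84946632385254) 0.07742878987905044
top.npy panel off 0.0021255703097200042
211 [ 0.63214842 -0.04861661  0.08823546] -0.09583185211175228 -0.0015652260216012987 0.033639736752672456 ((633.3292236328125, -48.02500915527344), (39.70436096191406, 36.1550407409668), 14.86484146118164)
scene.npy panel off 0.0010008070265816141
257 [ 0.63744359 -0.0497197   0.08691876] -0.0969778662492279 0.0037208187796629543 0.03313971659369686 ((635.7091064453125, -51.11051559448242), (36.24782180786133, 36.443763732910156), 13.257745742797852)
```

View pics/crop.png

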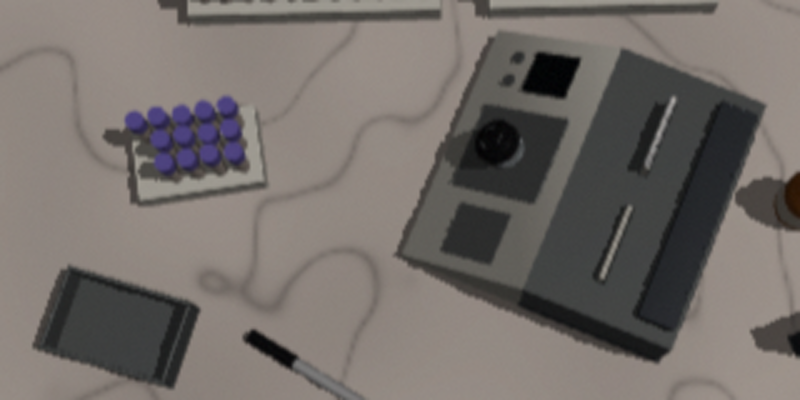

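The crop shows the button in the middle of the reader panel, the tall card in the slot at the upper right and the blank in the lower one. From these I have the frames. Next: the shift to a point above the button, along its axis.

```bash
cat >> h.py <<'E'
YAW=np.radians(-114.1);O=np.array([.5964,-.1355,0])
ex=np.array([np.cos(YAW),np.sin(YAW),0]);ey=np.array([-ex[1],ex[0],0]);ez=np.array([0,0,1.])
n=-np.sin(.6)*ex+np.cos(.6)*ez
S=O-.0773*ex+.0608*ez
def down(jaw,z=-ez):
    y=np.asarray(jaw)/np.linalg.norm(jaw);return R.from_matrix(np.stack([np.cross(y,z),y,z],1))
RB=down(np.cross(ey,-n)*-1,-n)   # jaw along slope
RC=down(-ex)
CARD=np.array([.6275,-.1935,.124])
def go(p,Rt):
    s=manip.get_state();r=rot(s)
    print('t',s['clock'],'pos',s['position'].round(4),'q',np.degrees(s['qpos']).round(0),'w',s['width'],'F',s['contact_force'].round(1))
    print('shift',r.inv().apply(np.asarray(p)-s['position']).round(4),'turn',np.degrees((r.inv()*Rt).as_rotvec()).round(1))
E
python3 - <<'E'
from h import *
print(n,S,S+.034*n,RB.as_matrix());go(S+.09*n,RB)
E
```

```text
[0.23056072 0.51542495 0.82533561] [ 0.62796394 -0.06493792  0.0608    ] [ 0.63580301 -0.04741347  0.08886141] [[ 0.91283418 -0.33700967 -0.23056072]
 [-0.40833046 -0.75339456 -0.51542495]
 [ 0.          0.56464247 -0.82533561]]
t 0.1 pos [0.1397 0.5573 0.2305] q [69. 16. 86. -0. 78. -7.] w 0.08525444925243857 F [ 0.1 -0.6  0.5]
shift [-0.6338 -0.4345  0.096 ] turn [  -4.4   50.2 -162.8]
```

```bash
sed -i 's/RB=down(np.cross(ey,-n)\*-1,-n)/RB=down(np.cross(ey,-n),-n)/' h.py; python3 - <<'E'
from h import *
go(S+.09*n,RB)
E
```

```text
t 0.1 pos [0.1397 0.5573 0.2305] q [69. 16. 86. -0. 78. -7.] w 0.08525444925243857 F [ 0.1 -0.6  0.5]
shift [-0.6338 -0.4345  0.096 ] turn [34.2  3.   9.7]
```

```bash
python3 -m crank '[[-0.634,-0.435,0.02,34.2,3,9.7],[-0.634,-0.435,0.02,34.2,3,9.7],[-0.634,-0.435,0.02,34.2,3,9.7],[-0.634,-0.435,0.02,34.2,3,9.7],[-0.634,-0.435,0.02,34.2,3,9.7],[-0.634,-0.435,0.02,34.2,3,9.7],[-0.634,-0.435,0.02,34.2,3,9.7],[-0.634,-0.435,0.02,34.2,3,9.7],[-0.634,-0.435,0.02,34.2,3,9.7],[-0.634,-0.435,0.02,34.2,3,9.7],[-0.634,-0.435,0.02,34.2,3,9.7],[-0.634,-0.435,0.02,34.2,3,9.7],[-0.634,-0.435,0.02,34.2,3,9.7],[-0.634,-0.4345,0.06,34.2,3,9.7],[-0.634,-0.4345,0.096,34.2,3,9.7],[-0.634,-0.4345,0.096,34.2,3,9.7],[-0.634,-0.4345,0.096,34.2,3,9.7]]' 0 40
python3 - <<'E'
from h import *
go(S+.04*n,RB)
im=viewer.get_image('wrist');print(im['mount'],im['intrinsics']);cv2.imwrite('pics/w1.png',im['frame'])
E
```

```text
clock: 2.22
position: [0.6493, -0.0181, 0.1363]
ee_rot: [-0.061, 0.199, 0.934, -0.289]
contact_force: [0.2, -0.1, 0.5]
width: -0.0001
t 2.225 pos [ 0.6493 -0.0181  0.1363] q [  8.  37.  74. -29.  89. -53.] w -9.723096207381611e-05 F [ 0.2 -0.1  0.5]
shift [0.0004 0.0002 0.0513] turn [-0.   0.1  0. ]
[[ 8.90500662e-04  9.46706785e-01  3.22095438e-01  8.24840575e-02]
 [ 9.99999509e-01 -9.83393857e-04  1.25693839e-04 -6.87427173e-04]
 [ 4.35741885e-04  3.22095168e-01 -9.46707195e-01 -1.42689040e-01]
 [ 0.00000000e+00  0.00000000e+00  0.00000000e+00  1.00000000e+00]] [[325.1922621    0.         276.92742364]
 [  0.         325.1922621  207.96290835]
 [  0.           0.           1.        ]]
```

View pics/w1.png

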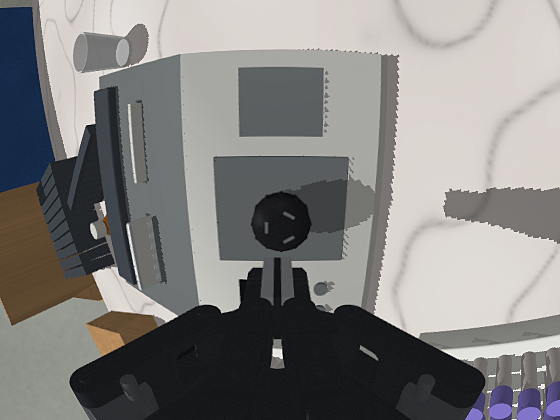

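The wrist view shows the head at about (281,222), just ahead of the closed fingertips at (277,262). I'll cast that ray onto the head's top plane.

```bash
cat >> h.py <<'E'
def wray(im,u,v):
    K=im['intrinsics'];a=np.array([u-K[0,2],v-K[1,2]])/K[0,0];t=np.linalg.norm(a)
    d=np.array([a[0]/t*np.sin(t),-a[1]/t*np.sin(t),-np.cos(t)]);M=im['mount'];return M[:3,3],M[:3,:3]@d
E
python3 - <<'E'
from h import *
s=manip.get_state();im=viewer.get_image('wrist')
g=cv2.imread('pics/w1.png').max(2);m=(g<45).astype(np.uint8);m[252:]=0;m[:180]=0;m[:,:230]=0;m[:,330:]=0
c=max(cv2.findContours(m,0,1)[0],key=cv2.contourArea);ce,r=cv2.minEnclosingCircle(c);print(ce,r,cv2.boundingRect(c))
p,d=wray(im,*ce);r_=rot(s)
q0=r_.inv().apply(S+.034*n-s['position']);print('expected head top in tool',q0)
t=(q0[2]-p[2])/d[2];print('seen top plane',p+t*d)
t=(q0[2]+.007-p[2])/d[2];print('seen mid plane',p+t*d)
E
```

```text
(280.6600036621094, 221.4199981689453) 30.550579071044922 (251, 191, 61, 61)
expected head top in tool [0.00083896 0.00035441 0.05792639]
seen top plane [0.00483041 0.00176356 0.05792639]
seen mid plane [0.00212089 0.00184906 0.06492639]
```

```bash
python3 -m crank '[[0.002,0.0015,0.03,0,0,0],[0.002,0.0015,0.05,0,0,0],[0.002,0.0015,0.056,0,0,0],[0.002,0.0015,0.058,0,0,0],[0.002,0.0015,0.06,0,0,0],[0.002,0.0015,0.062,0,0,0],[0.002,0.0015,0.064,0,0,0],[0.002,0.0015,0.064,0,0,0]]'; python3 -c "
from h import *
go(S+.026*n,RB);s=manip.get_state();print('axial F',s['contact_force']@n,'h',(s['position']-S)@n)"
```

```text
clock: 3.32
position: [0.6349, -0.0487, 0.0846]
ee_rot: [-0.059, 0.2, 0.935, -0.288]
contact_force: [1.5, 2.9, 4.6]
width: -0.0001
t 3.325 pos [ 0.6349 -0.0487  0.0846] q [  6.  37.  80. -30.  82. -51.] w -5.60277682766207e-05 F [1.5 2.9 4.6]
shift [-0.0003 -0.0012  0.0036] turn [ 0.1  0.3 -0.1]
axial F 5.657964572029611 h 0.029577046552364667
```

```bash
python3 -m crank '[[0,0,0.002,0,0,0],[0,0,0.003,0,0,0],[0,0,0.004,0,0,0],[0,0,0.0045,0,0,0],[0,0,0.0045,0,0,0]]'; python3 -c "
from h import *
s=manip.get_state();print('axial F',s['contact_force']@n,'h',(s['position']-S)@n)"
```

```text
clock: 3.95
position: [0.6339, -0.0511, 0.0808]
ee_rot: [-0.059, 0.2, 0.935, -0.288]
contact_force: [0.2, 1.4, 3.9]
width: 0.0002
axial F 3.999440802747939 h 0.02504325863063223
```

```bash
python3 -m crank '[[0,0,0.0005,0,0,0],[0,0,0.001,0,0,0],[0,0,0.0015,0,0,0],[0,0,0.0015,0,0,0]]'; python3 -c "
from h import *
s=manip.get_state();print('axial F',s['contact_force']@n,'h',(s['position']-S)@n)"
```

```text
clock: 4.45
position: [0.6337, -0.0516, 0.0799]
ee_rot: [-0.059, 0.2, 0.935, -0.288]
contact_force: [0.5, 2.1, 5.7]
width: 0.0001
axial F 5.926699878280928 h 0.023961182611755876
```

```bash
python3 -m crank '[[0,0,0.001,0,0,0],[0,0,0.002,0,0,0],[0,0,0.002,0,0,0]]'; python3 -c "
from h import *
s=manip.get_state();print('axial F',s['contact_force']@n,'h',(s['position']-S)@n)"
```

```text
clock: 4.82
position: [0.6337, -0.0517, 0.0798]
ee_rot: [-0.058, 0.2, 0.935, -0.288]
contact_force: [-0.5, 6.7, 10.6]
width: -0.0
axial F 12.106035562437304 h 0.023836947875397026
```

Bottom stop reached. I'll back off and check the latch.

```bash
python3 -m crank '[[0,0,-0.01,0,0,0],[0,0,-0.05,0,0,0],[0,0,-0.11,0,0,0],[0,0,-0.12,0,0,0],[0,0,-0.12,0,0,0]]' 0.35; cat >> h.py <<'E'
def head():
    Q=cloud(viewer.get_image('scene')).reshape(-1,3);lx=(Q-O)@ex;ly=(Q-O)@ey
    h=(Q[:,2]-(.1-(-.02-lx)*np.tan(.6)))*np.cos(.6)
    s=(lx>-.135)&(lx<-.03)&(abs(ly)<.06);b=s&(h>.0155)&(h<.045)
    print('panel',np.median(h[s&(h<.01)]),'head h',len(h[b]),np.percentile(h[b],[25,50,75]),Q[b].mean(0))
E
python3 -c "
from h import *
head();go(CARD+[0,0,.05],RC)"
```

```text
clock: 5.45
position: [0.6605, 0.0102, 0.1787]
ee_rot: [-0.058, 0.2, 0.935, -0.288]
contact_force: [0.3, -0.4, -0.5]
width: 0.0299
panel 0.00015875933051112836 head h 266 [0.0227421  0.0247003  0.02626313] [ 0.63570292 -0.05356052  0.0810413 ]
t 5.5 pos [0.6597 0.0097 0.1777] q [ 10.  36.  68. -28.  95. -54.] w 0.03005506836508714 F [-0.1  0.4  0. ]
shift [-0.0533 -0.162   0.1151] turn [-34.2   0.3  -0. ]
```

The button is latched: the head now sits at about 25 mm, against 33 mm before. Moving above the tall card.

```bash
python3 -m crank '[[-0.053,-0.162,0.115,-34.2,0.3,0],[-0.053,-0.162,0.115,-34.2,0.3,0],[-0.053,-0.162,0.115,-34.2,0.3,0],[-0.053,-0.162,0.115,-34.2,0.3,0],[-0.053,-0.162,0.115,-34.2,0.3,0],[-0.053,-0.162,0.115,-34.2,0.3,0],[-0.053,-0.162,0.115,-34.2,0.3,0]]'
python3 - <<'E'
from h import *
go(CARD+[0,0,-.019],RC)
im=viewer.get_image('wrist');cv2.imwrite('pics/w2.png',im['frame'])
E
```

```text
clock: 6.38
position: [0.6275, -0.1907, 0.1733]
ee_rot: [-0.001, 0.207, 0.978, -0.0]
contact_force: [0.4, 0.2, 0.5]
width: 0.0301
t 6.375 pos [ 0.6275 -0.1907  0.1733] q [-23.  25.  81.  -0.  75. -89.] w 0.030064181697577113 F [0.4 0.2 0.5]
shift [-0.0012 -0.0025  0.0683] turn [-0.  -0.1  0.2]
```

View pics/w2.png

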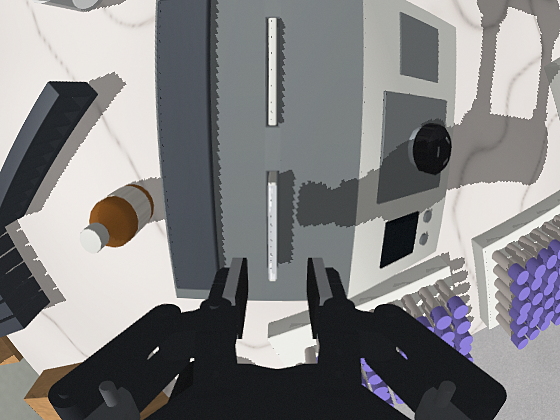

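The tall card's edge runs from (272,170) to (273,282), between the open fingers and slightly ahead of them. The blank is at (273,70).

```bash
python3 - <<'E'
from h import *
s=manip.get_state();im=viewer.get_image('wrist')
for u,v,z in((272,171,.124),(273,281,.124),(272,18,.11),(272,126,.11)):
    p,d=wray(im,u,v);r=rot(s);p=r.apply(p)+s['position'];d=r.apply(d);w=p+(z-p[2])/d[2]*d
    print(w,r.inv().apply(w-s['position']))
E
```

```text
[ 0.58903737 -0.17752975  0.124     ] [ 0.04065109 -0.00356967  0.04952413]
[ 0.65934016 -0.20838454  0.124     ] [-0.03612396 -0.00327431  0.04945009]
[ 0.50115586 -0.13868587  0.11      ] [ 0.13672082 -0.00368199  0.06361666]
[ 0.56501177 -0.16703584  0.11      ] [ 0.06685457 -0.00371046  0.06354942]
```

```bash
python3 -m crank '[[0.001,-0.0032,0.03,0,0,0],[0.001,-0.0032,0.055,0,0,0],[0.001,-0.0032,0.064,0,0,0],[0.001,-0.0032,0.068,0,0,0],[0.001,-0.0032,0.068,0,0,0]]'
python3 -m crank '[[0,0,0,0,0,0],[0,0,0,0,0,0],[0,0,0,0,0,0],[0,0,0,0,0,0],[0,0,0,0,0,0],[0,0,0,0,0,0]]' 0 40
```

```text
clock: 7.1
position: [0.6261, -0.1933, 0.1063]
ee_rot: [0.0, 0.207, 0.978, -0.0]
contact_force: [0.1, 0.1, -0.5]
width: 0.0301
clock: 7.85
position: [0.6268, -0.1937, 0.1074]
ee_rot: [0.001, 0.207, 0.978, -0.001]
contact_force: [0.5, 0.5, 5.5]
width: 0.0037
```

```bash
python3 -m crank '[[0,0,-0.003,0,0,0],[0,0,-0.008,0,0,0],[0,0,-0.015,0,0,0],[0,0,-0.025,0,0,0],[0,0,-0.035,0,0,0],[0,0,-0.06,0,0,0],[0,0,-0.1,0,0,0],[0,0,-0.1,0,0,0]]'
python3 - <<'E'
from h import *
RX=down([np.cos(np.radians(-18)),np.sin(np.radians(-18)),0])
go([.480,.302,.16],RX)
im=viewer.get_image('scene');cv2.imwrite('pics/s2.png',cv2.resize(im['frame'][90:320,80:480],None,fx=2,fy=2))
E
```

```text
clock: 8.85
position: [0.6288, -0.1944, 0.2121]
ee_rot: [0.006, 0.207, 0.978, -0.001]
contact_force: [0.5, 1.5, 0.4]
width: 0.0039
t 8.85 pos [ 0.6288 -0.1944  0.2121] q [-23.  23.  78.  -0.  78. -89.] w 0.003867426406740923 F [0.5 1.5 0.4]
shift [0.3376 0.3937 0.0481] turn [ 0.5  0.6 84.1]
```

View pics/s2.png

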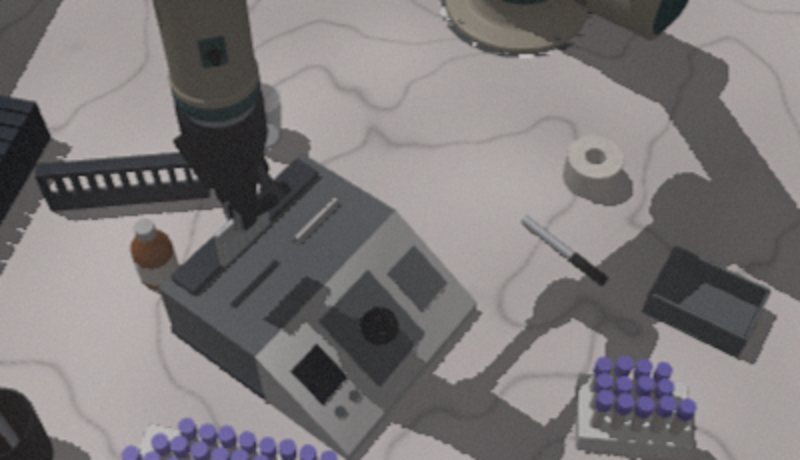

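The card is out: its slot at (255,283) is empty and the card hangs in the gripper. The blank is still in at (317,220). Moving over the box.

```bash
python3 -m crank '[[0.338,0.394,0,0.5,0.6,84.1],[0.338,0.394,0,0.5,0.6,84.1],[0.338,0.394,0,0.5,0.6,84.1],[0.338,0.394,0,0.5,0.6,84.1],[0.338,0.394,0,0.5,0.6,84.1],[0.338,0.394,0,0.5,0.6,84.1],[0.338,0.394,0,0.5,0.6,84.1],[0.338,0.394,0,0.5,0.6,84.1],[0.338,0.394,0,0.5,0.6,84.1],[0.338,0.394,0,0.5,0.6,84.1],[0.338,0.394,0,0.5,0.6,84.1],[0.338,0.394,0,0.5,0.6,84.1],[0.338,0.394,0.048,0.5,0.6,84.1],[0.338,0.394,0.048,0.5,0.6,84.1]]'
python3 - <<'E'
from h import *
RX=down([np.cos(np.radians(-18)),np.sin(np.radians(-18)),0])
go([.480,.302,.039],RX)
im=viewer.get_image('wrist');cv2.imwrite('pics/w3.png',im['frame'])
E
```

```text
clock: 10.65
position: [0.4761, 0.3007, 0.1562]
ee_rot: [-0.003, 0.809, 0.587, -0.005]
contact_force: [-0.3, 0.2, -0.8]
width: 0.0039
t 10.65 pos [0.4761 0.3007 0.1562] q [25. 18. 94.  0. 69. 43.] w 0.0039035257196286598 F [-0.3  0.2 -0.8]
shift [0.0031 0.0046 0.1171] turn [-0.6  0.3 -0.1]
```

View pics/w3.png

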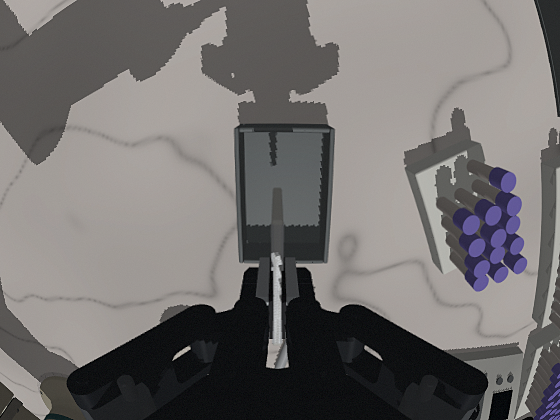

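The card sits between the pads and is lined up with the box. The box rim corners are at about (236,125), (335,125), (241,263) and (328,263).

```bash
python3 - <<'E'
from h import *
s=manip.get_state();im=viewer.get_image('wrist');r=rot(s);W=[]
for u,v in((236,125),(335,125),(239,263),(328,263)):
    p,d=wray(im,u,v);p=r.apply(p)+s['position'];d=r.apply(d);w=p+(.042-p[2])/d[2]*d
    W.append(r.inv().apply(w-s['position']));print(w,W[-1])
print(np.mean(W,0))
E
```

```text
[0.46592504 0.37226513 0.042     ] [ 0.06372828 -0.03220989  0.11637191]
[0.5410236  0.34819883 0.042     ] [0.0641616  0.04664694 0.11574506]
[0.42602605 0.25620291 0.042     ] [-0.05898556 -0.03410985  0.11664104]
[0.50308772 0.23126612 0.042     ] [-0.05877036  0.04688326  0.11599768]
[0.00253349 0.00680261 0.11618892]
```

```bash
python3 -m crank '[[0.0028,0.0058,0.0,-0.6,0.3,0],[0.0028,0.0058,0.03,-0.6,0.3,0],[0.0028,0.0058,0.06,-0.6,0.3,0],[0.0028,0.0058,0.085,-0.6,0.3,0],[0.0028,0.0058,0.1,-0.6,0.3,0],[0.0028,0.0058,0.108,-0.6,0.3,0],[0.0028,0.0058,0.112,-0.6,0.3,0],[0.0028,0.0058,0.114,-0.6,0.3,0],[0.0028,0.0058,0.115,-0.6,0.3,0],[0.0028,0.0058,0.115,-0.6,0.3,0]]'
python3 -m crank '[[0,0,0.001,0,0,0],[0,0,0.001,0,0,0]]'
```

```text
clock: 12.0
position: [0.4849, 0.3036, 0.045]
ee_rot: [0.0, 0.809, 0.587, 0.004]
contact_force: [0.4, 0.3, -0.4]
width: 0.0038
clock: 12.25
position: [0.485, 0.3036, 0.044]
ee_rot: [0.001, 0.809, 0.587, 0.004]
contact_force: [-0.2, 0.0, -0.3]
width: 0.0043
```

```bash
python3 -m crank '[[0,0,0.002,0,0,0],[0,0,0.003,0,0,0],[0,0,0.004,0,0,0],[0,0,0.004,0,0,0]]'
python3 -m crank '[[0,0,0.001,0,0,0],[0,0,0.0015,0,0,0],[0,0,0.0015,0,0,0]]'
```

```text
clock: 12.75
position: [0.4849, 0.3036, 0.0399]
ee_rot: [0.0, 0.809, 0.587, 0.004]
contact_force: [-0.1, 0.5, -0.8]
width: 0.0038
clock: 13.12
position: [0.4852, 0.3039, 0.0395]
ee_rot: [0.001, 0.809, 0.587, 0.005]
contact_force: [-1.2, -0.4, 6.1]
width: 0.0038
```

Contact came at the predicted height. Releasing with a small opening.

```bash
python3 -m crank '[[0,0,0,0,0,0],[0,0,0,0,0,0],[0,0,0,0,0,0],[0,0,0,0,0,0]]' 0.22
python3 -m crank '[[0,0,-0.004,0,0,0],[0,0,-0.012,0,0,0],[0,0,-0.03,0,0,0],[0,0,-0.07,0,0,0],[0,0,-0.13,0,0,0],[0,0,-0.15,0,0,0],[0,0,-0.15,0,0,0]]'
python3 - <<'E'
from h import *
go(S+.11*n,RB)
im=viewer.get_image('wrist');cv2.imwrite('pics/w4.png',im['frame'])
E
```

```text
clock: 13.62
position: [0.4851, 0.3038, 0.0393]
ee_rot: [0.001, 0.809, 0.587, 0.004]
contact_force: [0.5, 0.3, -0.4]
width: 0.0187
clock: 14.5
position: [0.4851, 0.3037, 0.1919]
ee_rot: [0.001, 0.809, 0.587, 0.007]
contact_force: [-0.2, 0.0, 0.6]
width: 0.0189
t 14.5 pos [0.4851 0.3037 0.1919] q [25. 17. 91.  0. 72. 43.] w 0.01892445315089296 F [-0.2  0.   0.6]
shift [-0.2448  0.2563  0.0403] turn [ 28.8 -25.2 -81.3]
```

View pics/w4.png

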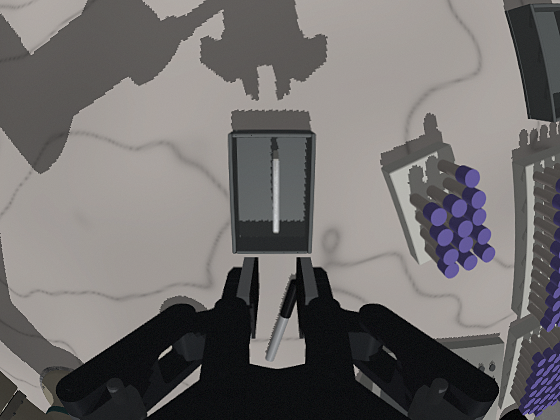

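The card stands upright in the box, at (276,195). Now back to the button.

```bash
python3 -m crank '[[-0.245,0.256,0.0,28.8,-25.2,-81.3],[-0.245,0.256,0.0,28.8,-25.2,-81.3],[-0.245,0.256,0.0,28.8,-25.2,-81.3],[-0.245,0.256,0.0,28.8,-25.2,-81.3],[-0.245,0.256,0.0,28.8,-25.2,-81.3],[-0.245,0.256,0.0,28.8,-25.2,-81.3],[-0.245,0.256,0.02,28.8,-25.2,-81.3],[-0.245,0.256,0.04,28.8,-25.2,-81.3],[-0.245,0.256,0.04,28.8,-25.2,-81.3],[-0.245,0.256,0.04,28.8,-25.2,-81.3],[-0.245,0.256,0.04,28.8,-25.2,-81.3],[-0.245,0.256,0.04,28.8,-25.2,-81.3],[-0.245,0.256,0.04,28.8,-25.2,-81.3]]' 0.7
python3 - <<'E'
from h import *
s=manip.get_state();go(S+.008*n,RB)
im=viewer.get_image('wrist');f=im['frame'];cv2.imwrite('pics/w5.png',f)
g=f.max(2);m=(g<45).astype(np.uint8)
q=rot(s).inv().apply(S+.0265*n-s['position']);print('exp',q)
m[250:]=0;m[:160]=0;m[:,:230]=0;m[:,330:]=0
c=max(cv2.findContours(m,0,1)[0],key=cv2.contourArea);ce,r=cv2.minEnclosingCircle(c);print(ce,r,cv2.boundingRect(c))
p,d=wray(im,*ce)
for k in(0,.007):print(p+(q[2]+k-p[2])/d[2]*d)
E
```

```text
clock: 16.18
position: [0.6519, -0.0093, 0.1503]
ee_rot: [-0.063, 0.199, 0.934, -0.29]
contact_force: [-0.2, 0.1, -0.2]
width: 0.0597
t 16.175 pos [ 0.6519 -0.0093  0.1503] q [  8.  37.  72. -28.  92. -53.] w 0.05973239313470401 F [-0.2  0.1 -0.2]
shift [-0.0011  0.0007  0.1   ] turn [-0.1 -0.1  0. ]
exp [-0.00102018  0.00069336  0.08154048]
(281.0, 212.0) 27.45915985107422 (254, 185, 55, 55)
[0.00307858 0.00226372 0.08154048]
[0.00059969 0.00235586 0.08854048]
```

View pics/w5.png

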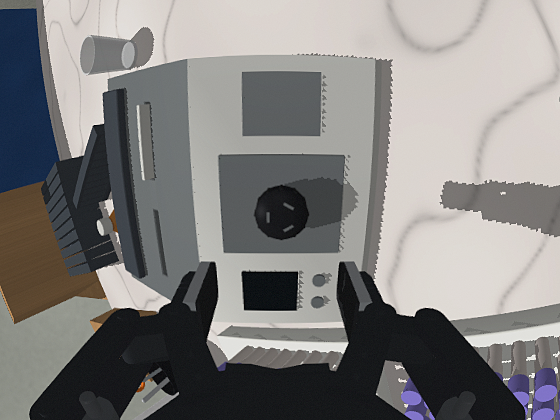

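The head is at (281,212), centred between the fingers. I'll lower over it, grip and turn.

```bash
python3 -m crank '[[0.001,0.002,0.04,0,0,0],[0.001,0.002,0.07,0,0,0],[0.001,0.002,0.085,0,0,0],[0.001,0.002,0.093,0,0,0],[0.001,0.002,0.097,0,0,0],[0.001,0.002,0.098,0,0,0],[0.001,0.002,0.098,0,0,0]]'
python3 -m crank '[[0,0,0,0,0,0],[0,0,0,0,0,0],[0,0,0,0,0,0],[0,0,0,0,0,0],[0,0,0,0,0,0]]' 0.3 35
python3 -c "
from h import *
s=manip.get_state();print((s['position']-S)@n,s['moment'],s['contact_force']@n)"
```

```text
clock: 17.1
position: [0.6293, -0.0576, 0.0689]
ee_rot: [-0.062, 0.199, 0.934, -0.29]
contact_force: [-0.5, -1.0, -0.2]
width: 0.0597
clock: 17.73
position: [0.6299, -0.0568, 0.0688]
ee_rot: [-0.062, 0.199, 0.934, -0.289]
contact_force: [2.2, 5.2, 2.3]
width: 0.038
0.011266749123878561 [ 0.79607479 -0.33190975 -0.05037103] 5.103249172195343
```

```bash
python3 -m crank '[[0,0,0,0,0,6],[0,0,0,0,0,12],[0,0,0,0,0,18],[0,0,0,0,0,24],[0,0,0,0,0,30],[0,0,0,0,0,36],[0,0,0,0,0,42],[0,0,0,0,0,48],[0,0,0,0,0,50],[0,0,0,0,0,50]]'
python3 -c "
from h import *
s=manip.get_state();print((s['position']-S)@n,s['contact_force']@n,s['moment']@n,s['width'],np.degrees((RB.inv()*rot(s)).as_rotvec()))"
```

```text
clock: 18.98
position: [0.6305, -0.0563, 0.0688]
ee_rot: [0.067, 0.576, 0.763, -0.287]
contact_force: [1.5, 3.4, 1.2]
width: 0.0379
0.011650202675164817 3.087452217933141 0.05018300000647539 0.03791436329200974 [-1.11122569e-01 -1.50964421e-02  5.00010865e+01]
```

```bash
python3 -m crank '[[0,0,0,0,0,50],[0,0,0,0,0,50],[0,0,0,0,0,50],[0,0,0,0,0,50]]' 0.7 >/dev/null; python3 -c "
from h import *
s=manip.get_state();print(np.degrees((RB.inv()*rot(s)).as_rotvec()),s['width'],(s['position']-S)@n)"
```

```text
[ 6.50187539e-02 -4.10612095e-02  9.32967178e+01] 0.05981837864100913 0.010866479640006747
```

That call's turn was counted from the new pose, so the open hand rotated about 43° further than I meant. I'll retract and check the head.

```bash
python3 -m crank '[[0,0,-0.01,0,0,0],[0,0,-0.03,0,0,0],[0,0,-0.07,0,0,0],[0,0,-0.12,0,0,0],[0,0,-0.13,0,0,0],[0,0,-0.13,0,0,0]]'
python3 - <<'E'
from h import *
head();go(S+.14*n,RB)
im=viewer.get_image('top')
P=cloud(im)+[0,0,.002];Q=P.reshape(-1,3);lx=(Q-O)@ex;ly=(Q-O)@ey
h=(Q[:,2]-(.1-(-.02-lx)*np.tan(.6)))*np.cos(.6);b=(lx>-.135)&(lx<-.03)&(abs(ly)<.06)&(h>.015)&(h<.05);print('top head',b.sum(),np.median(h[b]) if b.any() else '')
w=viewer.get_image('wrist');cv2.imwrite('pics/end.png',np.hstack([cv2.resize(im['frame'],(400,300)),cv2.resize(w['frame'],(400,300))]))
for nm,(a,b,c_,d),lo,hi in(('stand',(130,190,130,205),.02,.12),('bottle',(160,200,395,435),.03,.13),('rack',(195,250,400,500),.03,.09)):
    q=P[a:b,c_:d].reshape(-1,3);q=q[(q[:,2]>lo)&(q[:,2]<hi)];print(nm,cv2.minAreaRect((q[:,:2]*1000).astype(np.float32))[0])
E
```

```text
clock: 20.23
position: [0.6597, 0.0098, 0.1763]
ee_rot: [0.168, 0.816, 0.497, -0.244]
contact_force: [0.3, 0.2, -0.9]
width: 0.0596
panel 0.00025158637240023184 head h 288 [0.02917708 0.03114861 0.03328268] [ 0.63800164 -0.05136179  0.08638704]
t 20.275 pos [0.659  0.0093 0.1753] q [ 10.  37.  68. -28.  95.  39.] w 0.05974339041142233 F [-0.7  0.7 -1. ]
shift [-0.0017  0.0021 -0.0001] turn [ -0.2   0.  -93.2]
top head 250 0.03187244527069384
stand (648.7970581054688, 189.2269287109375)
bottle (580.4918823242188, -337.5346374511719)
rack (480.5635986328125, -417.4926452636719)
```

View pics/end.png

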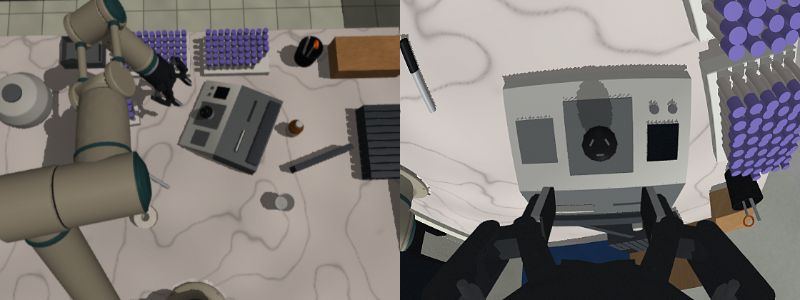

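The head looks popped out. I'll compare it with the first image using the same measure, then check the card and the bystanders from the scene camera.

```bash
python3 - <<'E'
from h import *
def f(Q):
    Q=Q.reshape(-1,3);lx=(Q-O)@ex;ly=(Q-O)@ey
    h=(Q[:,2]-(.1-(-.02-lx)*np.tan(.6)))*np.cos(.6);b=(lx>-.135)&(lx<-.03)&(abs(ly)<.06)&(h>.0155)&(h<.045);return b.sum(),np.percentile(h[b],[25,50,75,95])
im=viewer.get_image('scene');A=np.load('scene.npy');B=cloud(im)
print('before',f(A),'now',f(B))
a=cv2.imread('pics/scene.png');d=(cv2.absdiff(a,im['frame']).max(2))
cv2.imwrite('pics/end2.png',np.hstack([cv2.resize(im['frame'][130:340,120:480],(600,350))]))
E
```

```text
before (np.int64(290), array([0.0287596 , 0.03155661, 0.03319142, 0.03533926])) now (np.int64(286), array([0.0290149 , 0.03131485, 0.03317713, 0.0351001 ]))
```

View pics/end2.png

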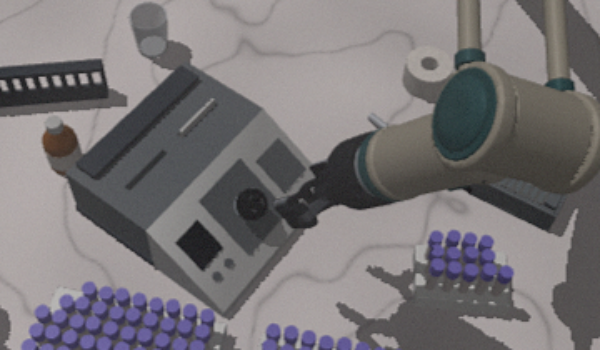

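```bash
python3 - <<'E'
from h import *
s=manip.get_state();go(s['position']+[-.1,-.2,.15],RC)
E
```

```text
t 20.425 pos [0.6586 0.0088 0.1745] q [ 10.  37.  68. -28.  95.  39.] w 0.06007319271348875 F [-0.8  0.4  0.2]
shift [-0.2692  0.0055  0.0032] turn [-26.6  27.9 -90.2]
```

```bash
python3 -m crank '[[0,0,-0.06,0,0,0],[-0.15,0,-0.06,0,0,0],[-0.27,0.005,-0.03,-26,28,-90],[-0.27,0.005,-0.0,-26,28,-90],[-0.27,0.005,0,-26,28,-90],[-0.27,0.005,0,-26,28,-90],[-0.27,0.005,0,-26,28,-90],[-0.27,0.005,0,-26,28,-90],[-0.27,0.005,0,-26,28,-90],[-0.27,0.005,0,-26,28,-90],[-0.27,0.005,0,-26,28,-90]]'
python3 - <<'E'
from h import *
im=viewer.get_image('scene');B=cloud(im)
t=viewer.get_image('top');P=cloud(t)+[0,0,.002]
for nm,(a,b,c_,d),lo,hi in(('box',(195,265,95,180),.03,.048),('stand',(130,190,130,205),.02,.12),('bottle',(160,200,395,435),.03,.13),('rack',(195,250,400,500),.03,.09),('pen',(225,270,180,245),.006,.04)):
    q=P[a:b,c_:d].reshape(-1,3);q=q[(q[:,2]>lo)&(q[:,2]<hi)];print(nm,cv2.minAreaRect((q[:,:2]*1000).astype(np.float32))[:2])
q=P.reshape(-1,3);q=q[(np.hypot(q[:,0]-.48,q[:,1]-.302)<.05)&(q[:,2]>.046)];print('card',len(q),q.mean(0),cv2.minAreaRect((q[:,:2]*1000).astype(np.float32)))
cv2.imwrite('pics/end3.png',np.hstack([cv2.resize(im['frame'][170:300,330:480],(400,347)),cv2.resize(t['frame'][100:280,90:300],(400,347))]))
E
```

```text
clock: 21.8
position: [0.5574, -0.1903, 0.3269]
ee_rot: [-0.002, 0.223, 0.975, -0.006]
contact_force: [-0.1, 0.3, -0.2]
width: 0.0596
box ((480.17388916015625, 301.5343933105469), (122.2056884765625, 80.08676147460938))
stand ((642.6802368164062, 231.84088134765625), (77.69820404052734, 120.02313232421875))
bottle ((583.7999267578125, -326.43267822265625), (23.839702606201172, 45.54624938964844))
rack ((480.64031982421875, -417.6611022949219), (20.02760124206543, 200.51309204101562))
pen ((437.7809143066406, 135.84922790527344), (99.44035339355469, 141.73780822753906))
card 85 [0.48387595 0.30328318 0.05527539] ((475.5011291503906, 299.6933898925781), (70.83293914794922, 61.64413070678711), 15.141793251037598)
```

View pics/end3.png

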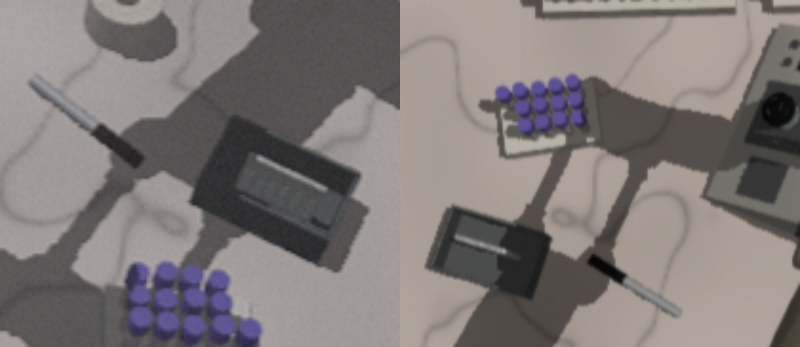

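The card is standing in the box and the pen and stand haven't moved. Handing in.

```bash
python3 -c "
from rig import job
print(job.sign_off())"
```

```text
the job is handed in; nothing more can be done
None
```

The job is done and handed in at about 22 s on the robot's clock. I pressed the stop button to its bottom stop and it latched. I then drew the tall card straight up and stood it on the floor of the reject box, and twisted the button head 50° clockwise until it sprang back out.

**What the last checks showed:**
- **Button:** the head is back at its starting height, with a median of 31.3 mm against 31.6 mm before. When latched it had read about 25 mm.
- **Card:** it stands upright in the box with its top at about 55 mm. It had touched the floor at the height I expected before I let go.
- **Things to leave alone:** the tube stand and rack came out within 1 mm of where they started. The bottle did too, but the gripper partly hid it in the last picture, so that figure is from the check before. The blank was still in its slot. The pen looked unmoved; its measured outline was too noisy to say more.
- **Contact force:** the wrist force was close to zero at the end, with the gripper well clear.

**One slip:** as I released the button, the hand turned about 43° further than I meant while it was opening. The button still came fully out, and I saw no harm from it. I did not measure that the head had turned back to exactly 0.

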